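Fetch the cup and label roll from behind the bottles

ROBOT

A 6-joint arm with a two-finger parallel gripper is mounted at the origin on a cart in front of the work surface, level with it; the furniture and walls round the work are solid. World frame = base frame: x ahead of the robot, y to its left, z up, the work surface at z = 0. Lengths are in m, angles in rad, forces in N, time in s.
With the tool pointing down it reaches from about 0.4 to 0.925 m from the base axis. Payload 3.4 kg.
Tool frame: the origin (TCP) lies midway between the tips of the shut fingers; the grasp point (between the pads) lies 19 mm behind it (r.hold_point_z is the y of the grasp point in the tool frame, in m); y points along the fingers, z is the direction in which the jaws open and shut, and the axes are right-handed (so a half turn about y gives the same grasp; the last joint's range is limited). The gripper opens to 85 mm and grips with 20 to 120 N. Pads are 22 mm wide; open, the fingers measure 114 mm over their backs; the gripper's body (76 mm by 85 mm) begins 54 mm behind the grasp point. The pads swing forward as they close: fully open they stand 13 mm farther back than shut.
Start: joints at [-1.379, 0.307, 1.506, -0, 1.328, -0.073], TCP at [0.15, -0.555, 0.231] pointing down, gripper open.
Joint ranges: [-3.12, 3.12], [-1.05, 2.28], [0.14, 2.33], [-1.42, 4.57], [0.1, 2.73], [-2.68, 2.68]. Speed limits (rad/s): [2.57, 2.57, 3.14, 3.14, 3.14, 3.14].

INTERFACE

Orientations are given as [roll, pitch, yaw] about the fixed x, y, z axes, in that order (R = Rz(yaw) Ry(pitch) Rx(roll)).
In Python, from workcell import r, grab_frame, calibration, job gives the robot as it stands. Calls block until the motion is done:
- r.reach(position, orientation): joint-space move of the TCP to a pose.
- r.move_linear(position, velocity=0.15, rot=None, until_force=None): straight line of the TCP; rot=None keeps the orientation; velocity is the mean speed in m/s. With until_force (N) it stops when the force on the tool has changed by that much, and returns True; else False.
- r.move_joints(angles): joint-space move.
- r.gripper_open() and r.close_gripper(effort=None): open the fingers fully, or close them until they stop; effort is the grip in N (None keeps the last).
- r.wait(seconds).
- r.ik(position, orientation): joint angles nearest the present ones, or None.
- grab_frame(name): name is "scene" or "side" or "wrist"; returns the picture (384x512x3 uint8, red, green, blue); there is no depth.
- calibration(name): a dict with "camera_matrix" (3x3 intrinsics, pixels), "rvec" (rotation vector, rad) and "tvec" (3), from world to camera coordinates, as OpenCV has them. Camera axes: x right, y down, z forward; pixel columns grow to the right and rows downward; lengths in m; the calibration is good to about 2 mm. A picture is of the moment at which its call begins: read the wrist's pose just before it. calibration takes no time and is no camera call; for the wrist camera it gives the pose at the moment of the call.
A pose or a line that the arm cannot do raises r.PlanningError and nothing moves.
- job.close_job(): hands the job in, once; it reports no verdict.
Readings, each from a call of its own:
- r.get_t(): time.
- r.get_joint_positions(): joint angles.
- r.get_joint_velocities(): joint speeds.
- r.get_effort(): joint torques, N m.
- r.get_tool_pos(): TCP position.
- r.get_tcp_rot(): TCP orientation.
- r.get_wrist_force(): force on the tool from outside, world axes, zero at the start.
- r.get_ft_torque(): the same for the moment, N m.
- r.get_width(): finger opening in m.
Only numpy, scipy, OpenCV 4.12 (cv2) and the standard library are available. Lean on these libraries where they do the work, as an engineer would, in place of code of your own. Each camera call takes 0.05 s, during which the arm holds its last target.

TASK

The sample cup and the roll of blank labels are wanted, but each stands at the back of a lane of the grey organiser with a bottle close in front of it. First clear both bottles, upright, onto the dark side mat; while they wait there, fetch the cup, upright, to the middle of the round cork coaster and the label roll, lying flat as it is, to the middle of the square one. Then put each bottle back upright on the very spot where it stood at the start.

Things in the scene. Friction and masses are not known exactly. Their poses are not given: they have to be found in the camera images.
- organiser: Fixed grey organiser, 180 (x) x 168 (y) x 32 mm. Origin: centre of underside; x runs along its lanes to the back, z up. Floor 3 mm thick. 4 mm walls at y = -82, 0, +82 mm and at the back, tops at z = 32 mm; front lip 9 mm high. Lanes 78 mm wide, centred at y = +41 and -41 mm. Bottles stand near x = -40 mm, cup and roll near x = +24 mm, one of each per lane; which lane varies.
- side_mat: Fixed dark flat side mat, 170 (x) x 150 (y) x 3 mm, where both bottles are parked. Origin: centre of its underside; x and y along its sides, z up. (Obstacle beside the work: a fixed computer tower, about 0.40 m tall, stands on the left in the region x > 0.53 m, y > 0.28 m; keep arm and gripper clear of it.)
- round_coaster: Fixed round cork coaster, 86 mm diameter, 4 mm thick; the cup's destination. Origin: centre of its underside, z up.
- square_coaster: Fixed square cork coaster, 86 x 86 x 4 mm; the label roll's destination. Origin: centre of its underside, z up.
- brown_bottle_mid (a point): Centre (half-way up) of the loose brown reagent bottle with black cap, 58 mm diameter, 109 mm tall, 0.1 to 0.2 kg; round body, stands upright, z up. Full diameter up to 98 mm for gripping, best across the lane above the organiser's walls.
- white_bottle_mid (a point): Centre (half-way up) of the loose smaller white reagent bottle with blue cap, 48 mm diameter, 96 mm tall, 0.1 to 0.2 kg; stands upright, z up. Full diameter up to 84 mm for gripping, best across the lane above the organiser's walls.
- sample_cup_mid (a point): Centre (half-way up) of the loose small open pale sample cup, 45 mm across the rim, slightly tapering downward, 38 mm tall, about 0.03 kg, mouth up, z up; grip it from above across the outside of the rim; in the organiser only along the lane (33 mm free behind it at least), once the bottle before it is gone.
- label_roll_mid (a point): Centre (half-way up) of the loose white roll of blank labels, 61 mm diameter, 40 mm high, about 0.06 kg, its axis vertical (z); grip it from above across its outside; in the organiser only along the lane (about 30 mm free behind it), once the bottle before it is gone.
Not all that is in view belongs to the job. Leave any green or orange look-alike of the part that bears white_bottle_mid alone.

How it is judged:
By the outcome, as a careful person would: the job done as asked, in the order asked, and still so for the second after the job is handed in, with the robot touching nothing.
It also fails if it takes over 138 s, if anything falls off the work surface, if the arm or the gripper's body presses on something with over 40 N, if the wrist force passes 120 N, or if a joint passes its speed limit or range.

## Working session

There is one attempt and no reset: what is moved stays moved. The work goes in short steps, each a Python script; the robot and the scene stay as the last script left them, time stands still between calls to the robot, and variables do not carry over. Pictures are saved under pics/ and viewed, and the job is handed in when it is done.

```bash
ls; mkdir -p pics; python3 - <<'E'
from workcell import r, grab_frame, calibration
import cv2, numpy as np
for n in ("scene","side","wrist"):
    c=calibration(n); im=grab_frame(n)
    R,_=cv2.Rodrigues(np.array(c["rvec"],float)); 
    print(n,np.round(c["camera_matrix"],1).tolist(),"pos",np.round(-R.T@np.ravel(c["tvec"]),3),"fwd",np.round(R[2],2))
    cv2.imwrite(f"pics/{n}0.png",im[:,:,::-1])
print(r.get_t(), r.get_tool_pos(), r.get_tcp_rot(), r.get_width(), r.hold_point_z)
E
```

```text
pics
scene [[485.0, 0.0, 255.3], [0.0, 485.0, 191.3], [0.0, 0.0, 1.0]] pos [0.127 0.725 0.859] fwd [ 0.37 -0.66 -0.65]
side [[404.4, 0.0, 259.2], [0.0, 404.4, 192.9], [0.0, 0.0, 1.0]] pos [ 0.347 -0.967  0.573] fwd [ 0.23  0.84 -0.49]
wrist [[289.5, 0.0, 250.0], [0.0, 289.5, 193.8], [0.0, 0.0, 1.0]] pos [ 0.223 -0.535  0.373] fwd [-0.28 -0.07 -0.96]
0.15 [ 0.15037494 -0.55445511  0.23058641] [-1.57238709e+00  1.34306091e-04 -2.87680072e+00] 0.08544451622219736 -0.0187
```

View pics/scene0.png

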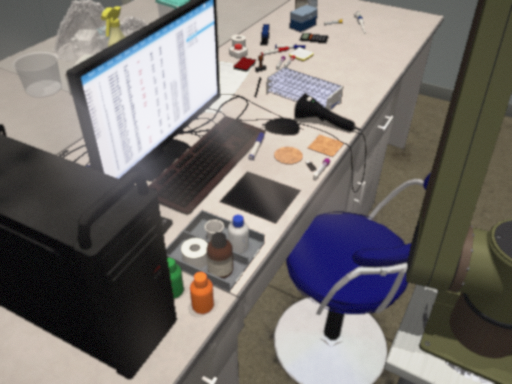

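View pics/side0.png

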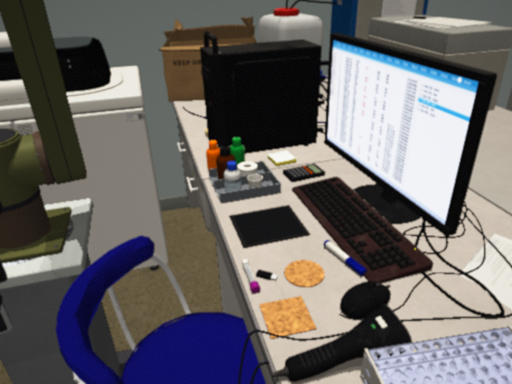

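View pics/wrist0.png

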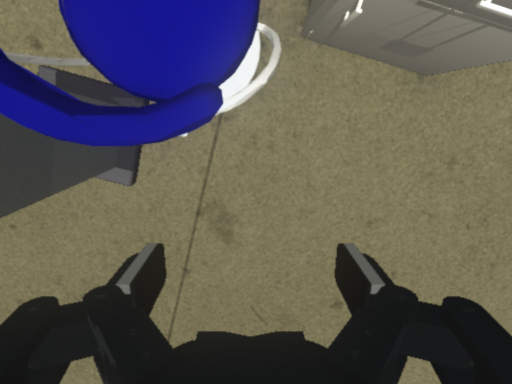

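Scene picture: the organiser is near (212,248). The brown bottle (219,255) stands before the roll (194,248), and the white/blue one (237,233) before the cup (214,230). The mat is at (261,196), the round coaster at (288,155) and the square one at (326,146). The look-alikes are orange (202,292) and green (174,277). In the side view the white/blue bottle is at (232,175), orange at (213,158) and green at (237,150). I'll confirm these in enlarged crops.

```bash
cat > h.py <<'E'
import cv2, numpy as np
from workcell import r, grab_frame, calibration
def ray(c,uv):
    R,_=cv2.Rodrigues(np.array(c["rvec"],float)); t=np.ravel(c["tvec"])
    uv=np.atleast_2d(np.array(uv,float))
    d=np.c_[uv,np.ones(len(uv))]@np.linalg.inv(np.array(c["camera_matrix"])).T@R
    return -R.T@t, d
def onplane(c,uv,z):
    o,d=ray(c,uv); s=(z-o[2])/d[:,2]; return o+d*s[:,None]
def proj(c,p):
    q,_=cv2.projectPoints(np.atleast_2d(np.array(p,float)),np.array(c["rvec"],float),np.array(c["tvec"],float),np.array(c["camera_matrix"]),None); return q[:,0]
E
python3 - <<'E'
import cv2,numpy as np
from h import *
a=cv2.imread('pics/scene0.png')[140:330,140:350]; b=cv2.imread('pics/side0.png')[120:350,180:340]
cv2.imwrite('pics/sc_c.png',cv2.resize(a,None,fx=3.5,fy=3.1,interpolation=cv2.INTER_CUBIC) if 0 else cv2.resize(a,None,fx=3,fy=3,interpolation=cv2.INTER_CUBIC))
cv2.imwrite('pics/si_c.png',cv2.resize(b[:110],None,fx=4,fy=4,interpolation=cv2.INTER_CUBIC))
c=calibration('scene'); 
for n,uv,z in [('mat',(261,196),.003),('round',(288,155),.004),('sq',(326,146),.004),('brown cap',(219,238),.109),('blue cap',(237,220),.096),('roll top',(194,247),.043),('cup top',(214,228),.041),('orange',(202,280),.096),('green',(174,263),.096)]:
    print(n,onplane(c,uv,z).round(3))
c=calibration('side')
for n,uv,z in [('mat',(269,226),.003),('round',(304,273),.004),('sq',(287,317),.004),('blue cap',(231,167),.096)]:
    print(n,onplane(c,uv,z).round(3))
E
```

```text
mat [[ 0.592 -0.141  0.003]]
round [[ 0.612 -0.343  0.004]]
sq [[ 0.533 -0.444  0.004]]
brown cap [[0.545 0.131 0.109]]
blue cap [[0.548 0.053 0.096]]
roll top [[0.616 0.131 0.043]]
cup top [[0.611 0.055 0.041]]
orange [[0.519 0.235 0.096]]
green [[0.594 0.227 0.096]]
mat [[ 0.597 -0.152  0.003]]
round [[ 0.614 -0.348  0.004]]
sq [[ 0.537 -0.454  0.004]]
blue cap [[0.544 0.026 0.096]]
```

View pics/sc_c.png

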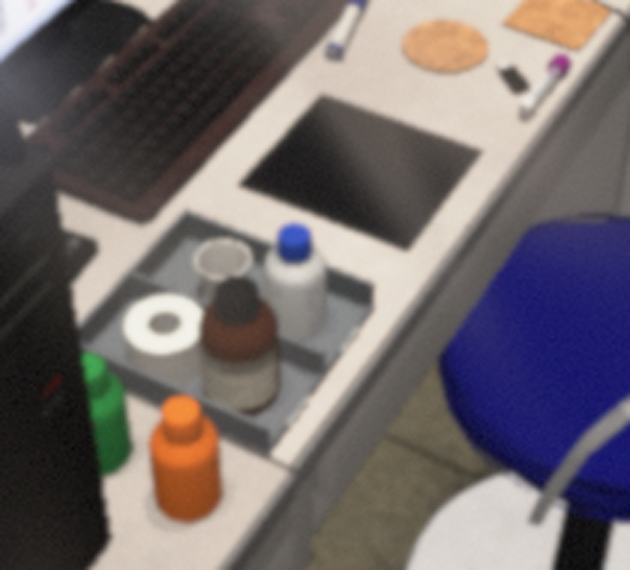

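View pics/si_c.png

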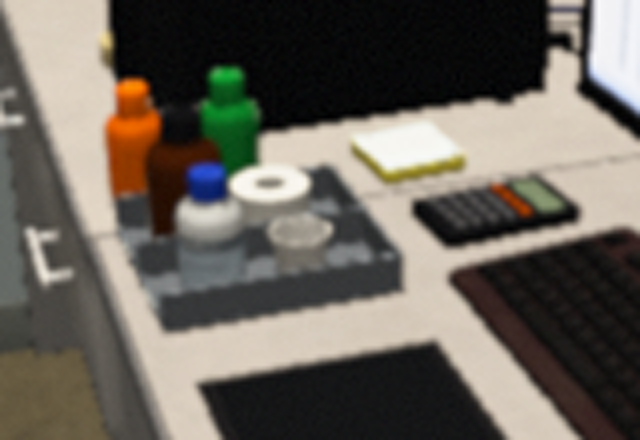

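The crops confirm it: only the white bottle with the blue cap stands in the organiser, in front of the cup. Orange and green stand outside it and stay untouched. Next I'll take wrist views for measuring.

```bash
python3 - <<'E'
from h import *
P=np.pi
p=np.array(r.get_tool_pos()); 
for yaw in (0,P):
  for pos in ([.52,.06,.27],[.5,-.36,.27]):
    q=r.ik(pos,[-P/2,0,yaw]); print(yaw,pos,None if q is None else np.round(q,2))
r.move_linear([p[0],p[1],.36],velocity=.3)
r.reach([.5,-.36,.28],[-P/2,0,0]); c=calibration('wrist'); im=grab_frame('wrist'); cv2.imwrite('pics/w_coast.png',im[:,:,::-1]); np.savez('w_coast.npz',**c)
r.reach([.5,.03,.28],[-P/2,0,0]); c=calibration('wrist'); im=grab_frame('wrist'); cv2.imwrite('pics/w_org.png',im[:,:,::-1]); np.savez('w_org.npz',**c)
print(r.get_t(), r.get_tool_pos(), r.get_joint_positions())
E
```

```text
0 [0.52, 0.06, 0.27] [ 0.03  0.21  1.55  0.    1.39 -1.54]
0 [0.5, -0.36, 0.27] [-0.69  0.34  1.36  0.    1.44 -2.26]
3.141592653589793 [0.52, 0.06, 0.27] [ 0.03  0.21  1.55 -0.    1.39  1.6 ]
3.141592653589793 [0.5, -0.36, 0.27] [-0.69  0.34  1.36 -0.    1.44  0.88]
4.1667 [0.5005567  0.02894299 0.28004736] [-2.61516327e-02  1.67071877e-01  1.57460084e+00 -4.86719397e-04
  1.39950269e+00 -1.59543035e+00]
```

View pics/w_coast.png

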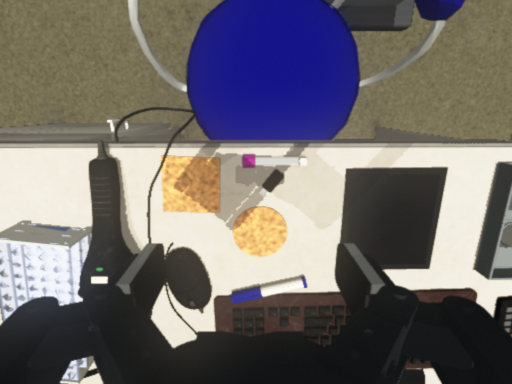

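View pics/w_org.png

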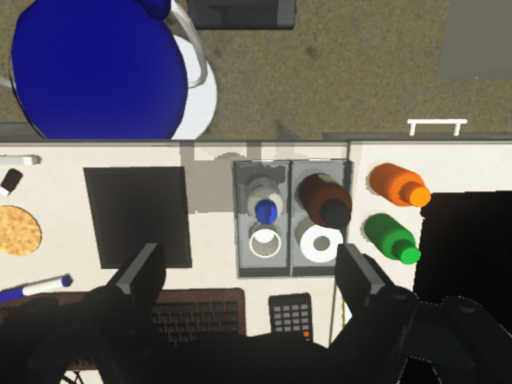

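The coaster picture shows the square coaster at (192,184), the round one at (260,231) and the mat at (394,217). The organiser picture shows the white bottle's blue cap at (266,212), the brown bottle's black cap at (337,210), the cup rim at (264,240) and the roll at (321,242). The mat there is at (138,217). Orange (400,187) and green (392,237) lie outside.

```bash
cat > meas.py <<'E'
from h import *
def L(n): 
    return cv2.imread(f'pics/{n}.png'), dict(np.load(n+'.npz'))
def biggest(m,roi=None,k=3):
    if roi is not None:
        z=np.zeros_like(m); x0,y0,x1,y1=roi; z[y0:y1,x0:x1]=m[y0:y1,x0:x1]; m=z
    m=cv2.morphologyEx(m,cv2.MORPH_OPEN,np.ones((k,k),np.uint8))
    cs,_=cv2.findContours(m,cv2.RETR_EXTERNAL,cv2.CHAIN_APPROX_NONE)
    return max(cs,key=cv2.contourArea)
def centre(ct,c,z,shape='rect'):
    p=onplane(c,ct[:,0,:],z)[:,:2].astype(np.float32)*1000
    if shape=='rect': return cv2.minAreaRect(p)
    return cv2.fitEllipse(p)
E
python3 - <<'E'
from meas import *
im,c=L('w_coast'); hsv=cv2.cvtColor(im,cv2.COLOR_BGR2HSV)
cork=cv2.inRange(hsv,(8,90,120),(25,255,255))
print('sq',centre(biggest(cork,(150,140,225,225)),c,.004)); print('round',centre(biggest(cork,(225,195,300,270)),c,.004,'e'))
dark=cv2.inRange(hsv[:,:,2],0,70)
print('mat',centre(biggest(dark,(325,150,455,243),5),c,.003))
im,c=L('w_org'); hsv=cv2.cvtColor(im,cv2.COLOR_BGR2HSV)
dark=cv2.inRange(hsv[:,:,2],0,70)
print('mat2',centre(biggest(dark,(70,155,205,240),5),c,.003))
blue=cv2.inRange(hsv,(105,120,60),(130,255,255)); ct=biggest(blue,(245,185,290,235)); print('blue cap',cv2.boundingRect(ct),centre(ct,c,.096,'e'))
blk=cv2.inRange(hsv[:,:,2],0,45); ct=biggest(blk,(310,185,362,240)); print('blk cap',cv2.boundingRect(ct),centre(ct,c,.109,'e'))
cr=cv2.resize(im[145:290,225:365],None,fx=5,fy=4,interpolation=cv2.INTER_CUBIC) if 0 else cv2.resize(im[145:295,225:385],None,fx=4,fy=4,interpolation=cv2.INTER_CUBIC); cv2.imwrite('pics/org_c.png',cr)
E
```

```text
sq ((539.0272827148438, -449.0002746582031), (85.39248657226562, 85.37337493896484), 88.15705108642578)
round ((615.0967407226562, -345.027587890625), (83.08069610595703, 83.6711196899414), 146.2577362060547)
mat ((574.9092407226562, -143.22625732421875), (119.9319839477539, 145.5262908935547), 0.7576299905776978)
mat2 ((572.5042114257812, -141.67343139648438), (146.498046875, 114.7083740234375), 89.9515380859375)
blue cap (256, 201, 21, 23) ((549.947265625, 48.44684600830078), (24.099733352661133, 29.079259872436523), 99.56014251708984)Traceback (most recent call last):
  File "<stdin>", line 11, in <module>
  File "meas.py", line 9, in biggest
    return max(cs,key=cv2.contourArea)
ValueError: max() iterable argument is empty
```

```bash
python3 - <<'E'
from meas import *
im,c=L('w_org')
cr=cv2.resize(im[145:295,225:385],None,fx=4,fy=4,interpolation=cv2.INTER_CUBIC)
cv2.imwrite('pics/org_c.png',cr)
hsv=cv2.cvtColor(im,cv2.COLOR_BGR2HSV)
blk=cv2.inRange(hsv[:,:,2],0,62); ct=biggest(blk,(310,185,362,240)); print('blk cap',cv2.boundingRect(ct),centre(ct,c,.109,'e'))
E
```

```text
blk cap (320, 199, 30, 30) ((547.0445556640625, 127.11103820800781), (31.094396591186523, 38.75997543334961), 129.9386444091797)
```

View pics/org_c.png

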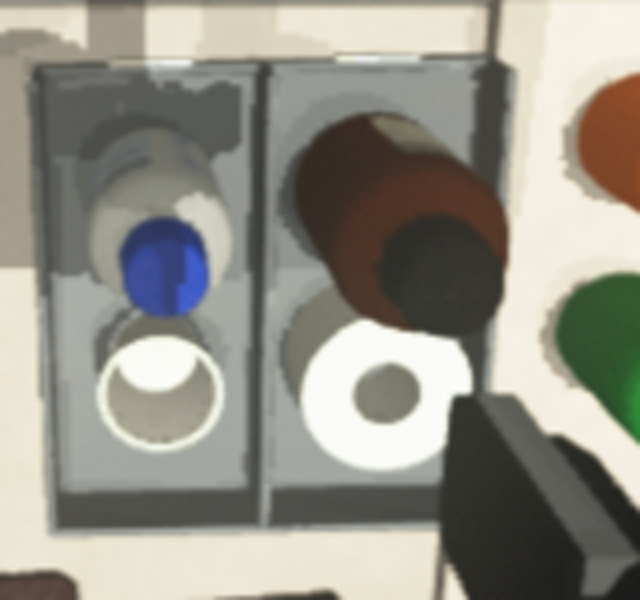

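```bash
python3 - <<'E'
from meas import *
P=np.pi
r.reach([.63,.09,.26],[-P/2,0,0]); c=calibration('wrist'); im=grab_frame('wrist'); cv2.imwrite('pics/w_top.png',im[:,:,::-1]); np.savez('w_top.npz',**c)
print(r.get_t()); o,_=ray(c,(0,0)); print('cam',o, 'nadir',proj(c,[o[0],o[1],0]))
im=im[:,:,::-1]
print(im.shape)
cv2.imwrite('pics/w_top_c.png',cv2.resize(im[40:240,150:360],None,fx=3,fy=3,interpolation=cv2.INTER_CUBIC))
E
```

```text
4.85
cam [0.55922081 0.08999765 0.40162061] nadir [[250.31367729 107.87841252]]
(384, 512, 3)
```

View pics/w_top_c.png

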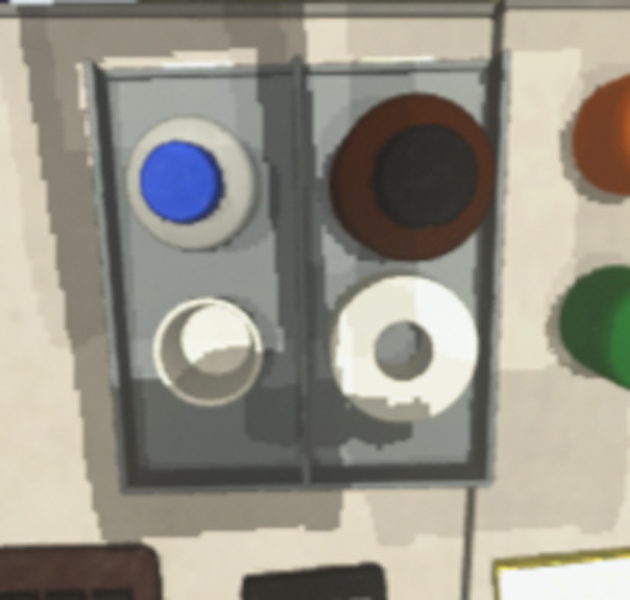

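The top view crop shows, in crop pixels, the blue cap (181,181), black cap (427,176), cup rim (208,351) and roll (404,349). All are clear and nearly at nadir.

```bash
python3 - <<'E'
from meas import *
im,c=L('w_top'); hsv=cv2.cvtColor(im,cv2.COLOR_BGR2HSV); g=im.max(2)
def rep(n,m,roi,z,ret=0):
    ct=biggest(m,roi); e=centre(cv2.convexHull(ct),c,z,'e'); print(n,cv2.boundingRect(ct),np.round(e[0],1),np.round(e[1],1))
rep('blue',cv2.inRange(hsv,(105,120,60),(130,255,255)),(190,78,230,125),.099)
rep('blk',cv2.inRange(g,0,62),(268,75,316,120),.112)
brown=cv2.inRange(hsv,(0,90,20),(15,255,200))|cv2.inRange(g,0,62)
rep('brown',brown,(255,65,316,130),.101)
rep('roll',cv2.inRange(g,185,255),(257,130,311,182),.043)
rep('cup',cv2.inRange(g,150,255),(198,135,240,178),.041)
rep('whitebody',cv2.inRange(g,160,255)|cv2.inRange(hsv,(105,120,60),(130,255,255)),(188,75,238,125),.087)
# organiser corners on top of walls: read from crop
cr=np.array([[125,488],[488,484],[300,478],[95,66],[505,58],[299,62]])/3+[150,40]
print(onplane(c,cr,.032).round(4))
E
```

```text
blue (197, 88, 27, 26) [552.   49.7] [24.9 26.3]
blk (272, 81, 37, 35) [551.1 128. ] [32.4 35.3]
brown (260, 72, 55, 54) [551.4 126.4] [50.5 54.1]
roll (262, 132, 47, 46) [617.  132.6] [60.1 60.4]
cup (198, 135, 40, 33) [609.8  40. ] [42.3 66.5]
whitebody (190, 75, 44, 47) [543.9  49.6] [45.2 59. ]
[[0.6813 0.0111 0.032 ]
 [0.6796 0.1736 0.032 ]
 [0.6767 0.0895 0.032 ]
 [0.5075 0.0095 0.032 ]
 [0.5048 0.1696 0.032 ]
 [0.5062 0.0893 0.032 ]]
```

```bash
python3 - <<'E'
from meas import *
im,c=L('w_top'); g=cv2.cvtColor(im,cv2.COLOR_BGR2GRAY)
u=cv2.resize(g[120:190,180:325],None,fx=4,fy=4,interpolation=cv2.INTER_CUBIC)
for (x0,x1) in ((0,270),(270,580)):
    h=cv2.HoughCircles(u[:,x0:x1].copy(),cv2.HOUGH_GRADIENT_ALT,1.2,60,param1=120,param2=.7,minRadius=50,maxRadius=110)
    if h is None: print('none'); continue
    for q in h[0][:3]:
        uv=((q[0]+x0)/4+180-.375,q[1]/4+120-.375); print(uv,q[2]/4,onplane(c,uv,.041).round(4))
print('crop', onplane(c,(208/3+150,351/3+40),.041))
P=np.pi
for n,pos,yaw in [('brown',[.551,.1275,.05],a) for a in (P/4,-P/4,P/2)]+[('white',[.552,.0497,.05],a) for a in (P/4,-P/4)]+[('cup',[.605,.05,.014],P/2),('cup',[.605,.05,.014],-P/2),('rc',[.615,-.345,.014],P/2),('rc',[.615,-.345,.014],-P/2),('sq',[.539,-.449,.014],-P/2),('mat',[.57,-.18,.05],P/4),('mat',[.63,-.1,.05],P/4),('mat',[.57,-.18,.05],-P/4)]:
    q=r.ik(pos,[-P/2,0,yaw]); print(n,round(yaw,2),None if q is None else np.round(q,2))
E
```

```text
(np.float32(217.725), np.float32(156.825)) 17.53828 [[0.6179 0.0491 0.041 ]]
(np.float32(283.425), np.float32(155.625)) 24.704477 [[0.6165 0.1314 0.041 ]]
crop [[0.61816369 0.05115045 0.041     ]]
brown 0.79 [ 0.15  0.49  1.75  0.    0.91 -2.2 ]
brown -0.79 [ 0.15  0.49  1.75  0.    0.91 -0.63]
brown 1.57 None
white 0.79 [ 0.01  0.48  1.77  0.    0.89 -2.34]
white -0.79 [ 0.01  0.48  1.77  0.    0.89 -0.77]
cup 1.57 None
cup -1.57 [ 0.01  0.58  1.68 -0.    0.88  0.01]
rc 1.57 [-0.57  0.68  1.44 -0.    1.02  2.57]
rc -1.57 [-0.57  0.68  1.44  0.    1.02 -0.57]
sq -1.57 [-0.75  0.67  1.45  0.    1.02 -0.75]
mat 0.79 None
mat 0.79 [-0.22  0.56  1.58  0.    1.   -2.58]
mat -0.79 [-0.38  0.52  1.67  0.    0.95 -1.16]
```

```bash
cat > act.py <<'E'
from meas import *
P=np.pi; D=[-P/2,0,-P/4]; ZB=.048; ZC=.20
def say(*a): print(round(r.get_t(),1),*a)
def pick(xy,z,zc=ZC,eff=40,vd=.12):
    r.move_linear([*xy,z],velocity=vd); w0=np.array(r.get_wrist_force())
    r.close_gripper(effort=eff); w=r.get_width(); p=np.round(r.get_tool_pos(),4)
    r.move_linear([p[0],p[1],zc],velocity=.15)
    say('gripped w',round(w,4),'after lift',round(r.get_width(),4),'at',p,'F',np.round(np.array(r.get_wrist_force())-w0,1))
def place(xy,z,zc=ZC,zt=None):
    r.move_linear([*xy,zt or r.get_tool_pos()[2]],velocity=.25)
    r.move_linear([*xy,z+.012],velocity=.15)
    hit=r.move_linear([*xy,z],velocity=.04,until_force=6)
    say('placed, hit',hit,'z',np.round(r.get_tool_pos(),4),'F',np.round(r.get_wrist_force(),1))
    r.gripper_open(); r.move_linear([*xy,zc],velocity=.2)
def snap(n):
    c=calibration('wrist'); im=grab_frame('wrist')[:,:,::-1]; cv2.imwrite(f'pics/{n}.png',im); np.savez(n+'.npz',**c)
E
python3 - <<'E'
from act import *
B=[.551,.1275]
r.reach([*B,ZC],D)
pick(B,ZB)
place([.63,-.175],ZB+.001)
snap('w_b1'); say('done')
E
```

```text
8.6 gripped w 0.0573 after lift 0.0571 at [0.5515 0.1275 0.0488] F [ 0.5  0.4 -1.9]
11.5 placed, hit True z [ 0.6302 -0.1751  0.0489] F [-0.1  0.3  5.1]
12.8 done
```

```bash
python3 - <<'E'
from act import *
for n in ("scene","side"): cv2.imwrite(f'pics/{n}1.png',grab_frame(n)[:,:,::-1])
a=cv2.imread('pics/scene1.png')[130:320,140:350]; b=cv2.imread('pics/w_b1.png')
cv2.imwrite('pics/both1.png',np.hstack([cv2.resize(a,(420,380)),cv2.resize(b,(380,380*384//512+0)) if 0 else cv2.resize(b[:,:],(380,380))]))
E
```

```text
(no output)
```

View pics/both1.png

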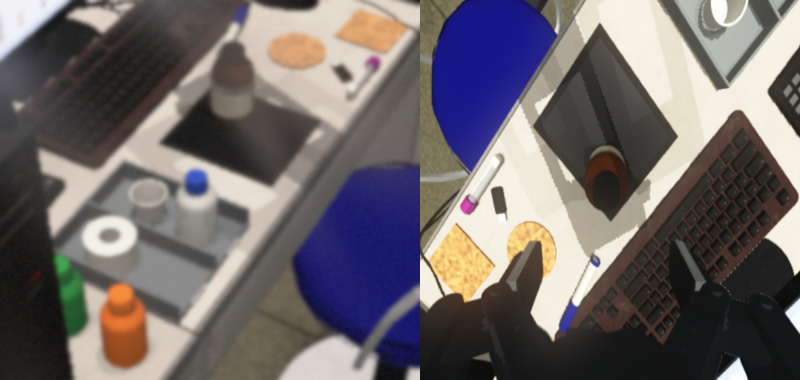

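Brown stands upright on the mat; the scene crop has it at (233,80) and the wrist view at (605,180). White is next.

```bash
python3 - <<'E'
from act import *
W=[.552,.0497]
r.move_linear([*W,ZC],velocity=.3)
pick(W,ZB)
place([.565,-.105],ZB+.001)
# view pose over lanes for cup & roll, jaws along lane
r.reach([.60,.09,.26],[-P/2,0,-P/2]); snap('w_l'); say('done')
r_=calibration('wrist'); print(proj(r_,[[.63,-.175,.003],[.565,-.105,.003]]))
for n in ("scene","side"): cv2.imwrite(f'pics/{n}2.png',grab_frame(n)[:,:,::-1])
a=cv2.imread('pics/scene2.png')[130:320,140:350]; b=cv2.imread('pics/w_l.png')
cv2.imwrite('pics/both2.png',np.hstack([cv2.resize(a,(332,300)),cv2.resize(b,(400,300))]))
E
```

```text
16.9 gripped w 0.0472 after lift 0.0469 at [0.5522 0.0496 0.0486] F [-0.6  0.9 -2.3]
19.2 placed, hit False z [ 0.5648 -0.1051  0.0489] F [-0.4 -1.  -1.3]
21.6 done
[[267.86700143 320.09105374]
 [227.60291357 283.27592221]]
```

View pics/both2.png

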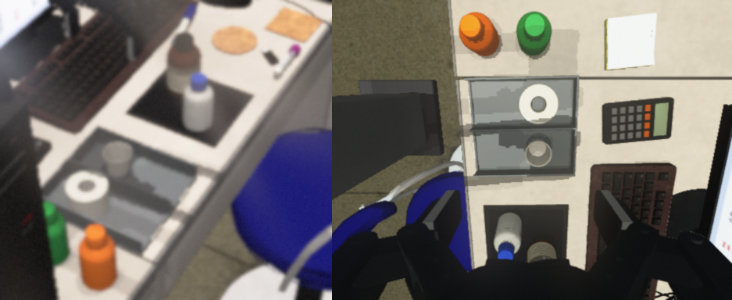

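Both bottles stand upright on the mat, in the scene crop white (197,103) and brown (184,62). In the wrist view the roll is at (538,103) and the cup at (539,152) of the composite. I'll refine those two.

```bash
python3 - <<'E'
from meas import *
im,c=L('w_l'); g=im.max(2)
ct=biggest(cv2.inRange(g,195,255),(235,100,300,162)); e=centre(cv2.convexHull(ct),c,.043,'e'); print('roll',cv2.boundingRect(ct),e)
cv2.imwrite('pics/l_c.png',cv2.resize(im[90:235,160:330],None,fx=4,fy=4,interpolation=cv2.INTER_CUBIC))
E
```

```text
roll (239, 108, 51, 47) ((617.4000854492188, 132.76287841796875), (58.88495635986328, 60.81843566894531), 95.51288604736328)
```

View pics/l_c.png

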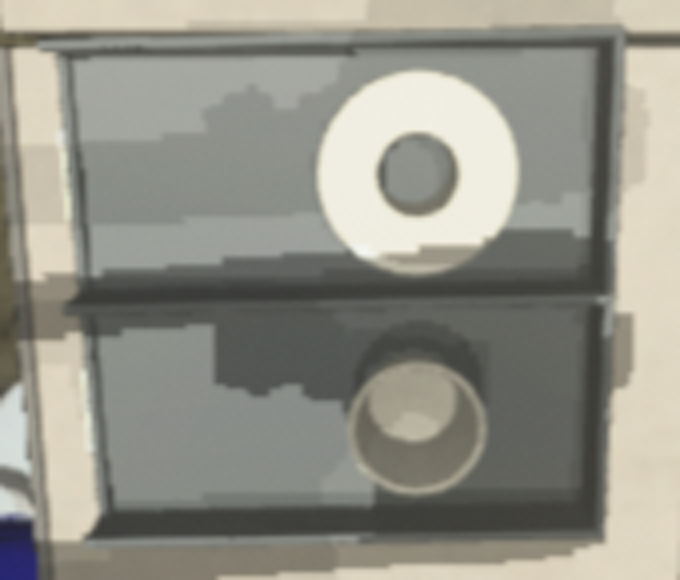

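```bash
python3 - <<'E'
from meas import *
im,c=L('w_l')
f=lambda x,y,z:onplane(c,(x/4+160-.375,y/4+90-.375),z).round(4)
print('cup',f(418,426,.041),f(349,426,.041),f(487,426,.041)); print('back wall top inner/outer',f(610,170,.032),f(625,170,.032),f(599,426,.032),f(609,426,.032), 'roll',f(417,172,.043))
print('mid wall',f(300,300,.032))
E
```

```text
cup [[0.619  0.0517 0.041 ]] [[0.5965 0.0517 0.041 ]] [[0.6414 0.0517 0.041 ]]
back wall top inner/outer [[0.6782 0.1328 0.032 ]] [[0.6829 0.1328 0.032 ]] [[0.6798 0.049  0.032 ]] [[0.6831 0.049  0.032 ]] roll [[0.6174 0.1331 0.043 ]]
mid wall [[0.5806 0.0915 0.032 ]]
```

```bash
python3 - <<'E'
from act import *
C=[.615,.0513]
r.move_linear([*C,.12],velocity=.25)
pick(C,.014,zc=.18,eff=20,vd=.08)
snap('w_c1')
place([.615,-.345],.0155,zc=.15)
snap('w_c2'); say('done')
a=cv2.imread('pics/w_c1.png');b=cv2.imread('pics/w_c2.png')
cv2.imwrite('pics/both3.png',np.hstack([cv2.resize(a,(400,300)),cv2.resize(b,(400,300))]))
E
```

```text
25.7 gripped w 0.0427 after lift 0.043 at [0.6153 0.0513 0.0145] F [-0.2  1.2 -0.5]
29.0 placed, hit True z [ 0.6153 -0.3453  0.0155] F [0.1 0.3 5. ]
30.4 done
```

View pics/both3.png

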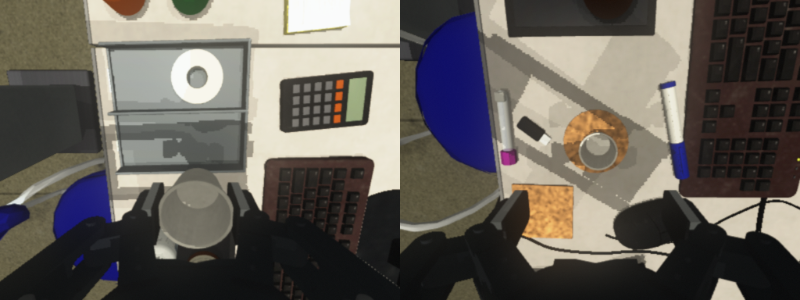

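The cup stands mouth up on the round coaster (598,150). I'll measure its offset in this picture.

```bash
python3 - <<'E'
from meas import *
im,c=L('w_c2'); hsv=cv2.cvtColor(im,cv2.COLOR_BGR2HSV)
# image w_c2 full-res: coaster near (250,180)
cork=cv2.inRange(hsv,(8,90,90),(25,255,255))
ct=biggest(cork,(200,130,300,225)); h=cv2.convexHull(ct); e=centre(h,c,.004,'e'); print('coaster',cv2.boundingRect(ct),e)
print('sq',centre(biggest(cork,(140,228,230,310)),c,.004))
cv2.imwrite('pics/c2_c.png',cv2.resize(im[130:230,200:305],None,fx=5,fy=5,interpolation=cv2.INTER_CUBIC))
print(proj(c,[[.615,-.345,.004],[.615,-.345,.042]]))
E
```

```text
coaster (209, 140, 83, 82) ((616.066162109375, -344.4190979003906), (85.10384368896484, 85.6095199584961), 11.677358627319336)
sq ((540.3514404296875, -448.5263977050781), (87.17880249023438, 85.40013885498047), 88.71452331542969)
[[249.47107052 182.64457342]
 [249.3087501  193.15706702]]
```

View pics/c2_c.png

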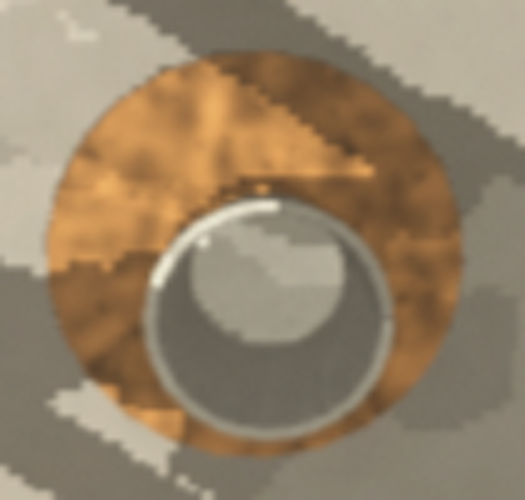

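The cup is about 3 mm from the coaster's centre, which is good. Now the roll.

```bash
python3 - <<'E'
from act import *
Rr=[.6135,.1328]; D2=[-P/2,0,-P/2]
r.move_linear([.615,-.345,.19],velocity=.2)
r.move_linear([*Rr,.19],velocity=.35)
r.move_linear([*Rr,.10],velocity=.2)
pick(Rr,.011,zc=.20,eff=30,vd=.06)
place([.539,-.449],.0125,zc=.16,zt=.20)
snap('w_r2'); say('done')
im,c=L('w_r2'); print(proj(c,[[.5395,-.4488,.004],[.5395,-.4488,.044]]))
for n in ("scene",): cv2.imwrite(f'pics/{n}3.png',grab_frame(n)[:,:,::-1])
a=cv2.imread('pics/scene3.png')[130:320,140:350]
cv2.imwrite('pics/both4.png',np.hstack([cv2.resize(a,(332,300)),cv2.resize(im,(400,300))]))
E
```

```text
36.2 gripped w 0.0596 after lift 0.0599 at [0.6139 0.1329 0.0118] F [ 0.2 -0.2 -0.1]
40.4 placed, hit True z [ 0.5392 -0.4492  0.0128] F [ 0.2 -0.   4.4]
41.8 done
[[249.98153533 180.43342574]
 [249.8687564  190.83436906]]
```

View pics/both4.png

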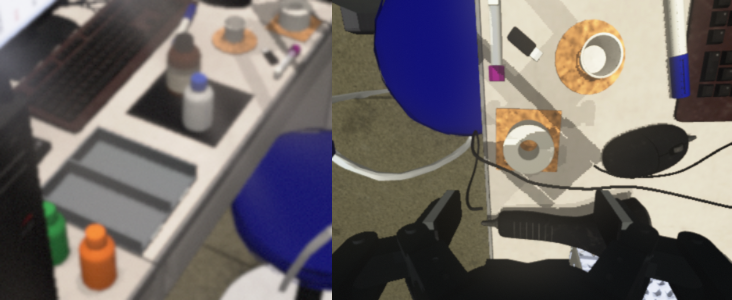

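The roll lies flat on the square coaster (528,148), within about 1–2 mm of its centre. Before regrasping I'll check the parked bottles from above.

```bash
python3 - <<'E'
from act import *
r.move_linear([.539,-.449,.26],velocity=.3)
r.reach([.65,-.19,.26],D); snap('w_m'); say('ok')
im,c=L('w_m'); o,_=ray(c,(0,0)); print(o)
exp=proj(c,[[.63,-.175,.112],[.565,-.105,.099]]); print(exp)
hsv=cv2.cvtColor(im,cv2.COLOR_BGR2HSV)
x,y=exp[1].astype(int)
ct=biggest(cv2.inRange(hsv,(105,120,60),(130,255,255)),(x-30,y-30,x+30,y+30)); print('white',centre(cv2.convexHull(ct),c,.099,'e'))
x,y=exp[0].astype(int); x0,y0=max(x-60,0),max(y-60,0)
cv2.imwrite('pics/m_c.png',cv2.resize(im[0:240,120:400],None,fx=2.5,fy=2.5,interpolation=cv2.INTER_CUBIC))
E
```

```text
43.4 ok
[ 0.59989505 -0.13882767  0.40195367]
[[246.30768003 155.82129724]
 [249.63899156  54.06876122]]
white ((565.6221313476562, -106.78258514404297), (25.005002975463867, 26.7764835357666), 46.6546630859375)
```

View pics/m_c.png

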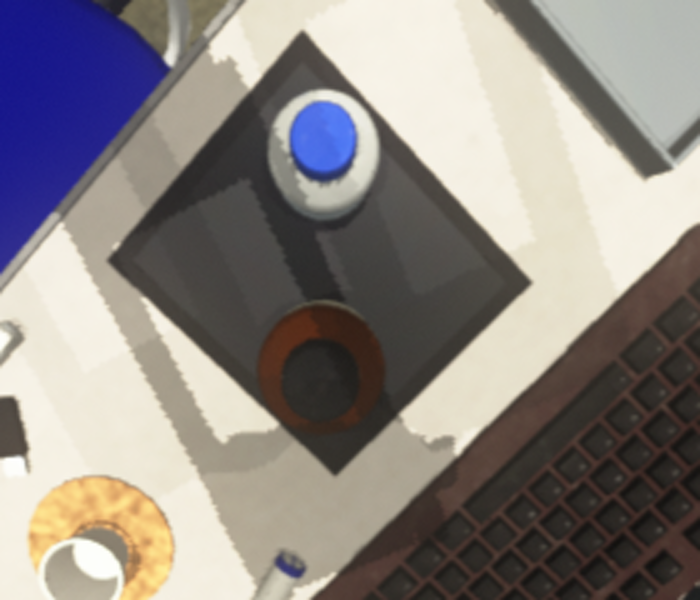

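Both bottles are upright and well inside the mat, within about 2–3 mm of where I set them. Now I'll put brown back, then white.

```bash
python3 - <<'E'
from act import *
r.move_linear([.6302,-.1751,ZC],velocity=.2)
pick([.6302,-.1751],ZB+.0005)
place([.5512,.1275],ZB+.001)
r.move_linear([.5648,-.1051,ZC],velocity=.3)
pick([.5648,-.1051],ZB+.0005)
place([.552,.0497],ZB+.001)
r.move_linear([.552,.0497,.26],velocity=.3)
r.reach([.63,.09,.26],[-P/2,0,0]); snap('w_f'); say('done')
im,c=L('w_f'); hsv=cv2.cvtColor(im,cv2.COLOR_BGR2HSV); g=im.max(2)
def rep(n,m,roi,z):
    ct=biggest(m,roi); e=centre(cv2.convexHull(ct),c,z,'e'); print(n,cv2.boundingRect(ct),np.round(e[0],1),np.round(e[1],1))
rep('blue',cv2.inRange(hsv,(105,120,60),(130,255,255)),(185,70,235,130),.099)
rep('blk',cv2.inRange(g,0,62),(268,75,316,120),.112)
im0,_=L('w_top'); f=lambda i:cv2.resize(i[40:240,150:360],(390,371),interpolation=cv2.INTER_CUBIC)
cv2.imwrite('pics/fin.png',np.hstack([f(im0),f(im)]))
a=grab_frame('scene')[130:320,140:350,::-1]; b=grab_frame('side')[120:350,180:340,::-1]
cv2.imwrite('pics/fin2.png',np.hstack([cv2.resize(a,(497,450)),cv2.resize(b,(300,450))]))
E
```

```text
46.8 gripped w 0.0572 after lift 0.0573 at [ 0.6307 -0.1754  0.0495] F [-0.7 -0.1 -2.5]
49.7 placed, hit True z [0.5515 0.1274 0.0492] F [ 1.7 -0.4  4.7]
54.9 gripped w 0.047 after lift 0.0471 at [ 0.565  -0.1054  0.0491] F [ 0.1 -0.1 -3.2]
57.1 placed, hit True z [0.5521 0.0495 0.0488] F [-0.3 -1.   6.3]
59.6 done
blue (197, 90, 27, 26) [552.5  50.5] [24.7 26.2]
blk (273, 83, 36, 36) [551.  128.2] [32.4 36. ]
```

View pics/fin.png

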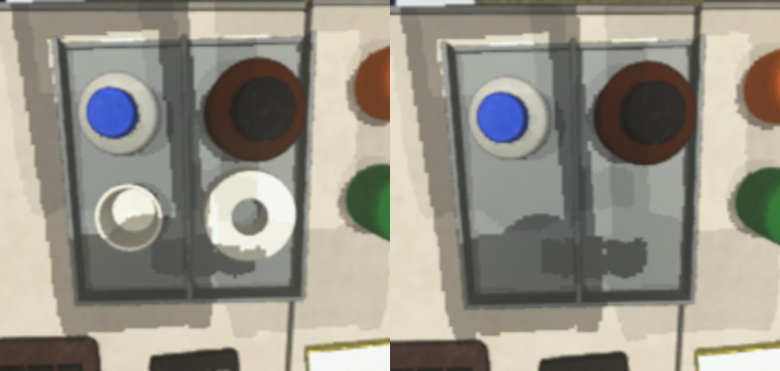

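View pics/fin2.png

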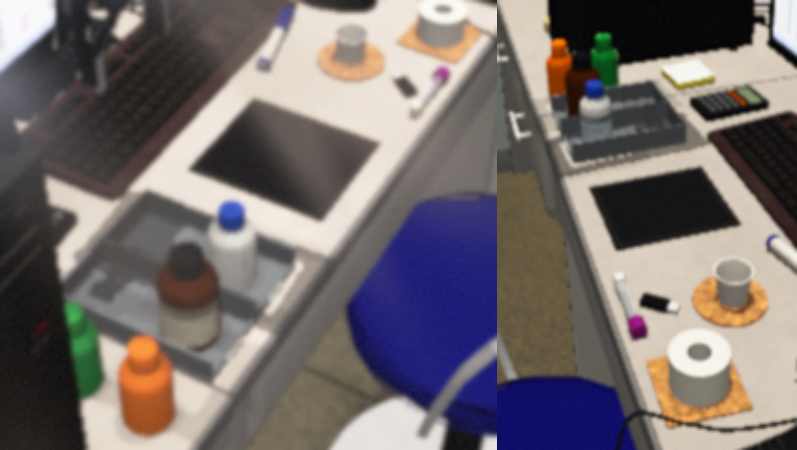

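The before and after views agree: the bottles are back within about 1 mm and upright, and the cup and roll sit centred on their coasters. I'll hand in.

```bash
python3 - <<'E'
from workcell import r, job
r.wait(0.5); print(r.get_t(), r.get_joint_velocities().round(3) if hasattr(r.get_joint_velocities(),'round') else ''); print(job.close_job())
E
```

```text
60.225 [ 0.     0.001 -0.001 -0.002 -0.001  0.001]
the job is handed in; nothing more can be done
None
```

The job is done in the order asked and handed in at 60 s of the 138 s. Both bottles went upright onto the dark mat. Then the cup went to the round coaster and the label roll to the square one, and each bottle went back to its starting spot. The green and orange bottles were not touched.

- **Bottles:** the before and after views from above put both caps within about 1 mm of where they started, and both stand upright.
- **Cup:** measured right after placing, it was about 3 mm from the round coaster's centre, mouth up. Part of that may be the roughly 2 mm camera calibration error.
- **Roll:** flat on the square coaster, an estimated 1–2 mm from its centre.
- **Last look:** the final scene and side pictures show everything standing as placed, with the gripper open and clear.
- **Small disagreements:** the parked bottles stood 2–3 mm from their planned spots on the mat. The white bottle's first set-down on the mat showed no contact force, but pictures showed it upright there.

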